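Check the catches of the microscope accessory cases

TASK

Go along the three accessory cases from the robot's left to its right (red lid, yellow lid, blue lid) and give each lid a firm tug upward by its handle to find out whether its catch is holding. Any lid that comes up has not been caught: push it down again until the catch snaps, so that all three cases end up shut and caught. Leave the other things on the bench as they are.

Things in the scene. Friction and masses are not known exactly. Their poses are not given: they have to be found in the camera images.
- case_red: The red-lidded accessory case at the robot's left of the row, bolted down on an aluminium stand. Origin on the bench under its centre; x level, from catch side to hinge side; y along its width; z up. The black case (110 x 150 x 45 mm) slopes 28 degrees: catch edge low and near the robot, hinge edge high and far, the lid's face leaning towards the robot.
- lid_red (a joint): Angle of the red lid about its hinge (rad): 0 fully down, growing as it comes up. Caught, it rests at 0 and lifts to about 0.02 at most. Uncaught, it looks shut but rests on the catch's nose at about 0.08 (front edge 9 mm high); tugged, it comes up freely and, let go, sinks slowly back onto the nose. Pushing down with about 10 N on the handle snaps it past the nose.
- handle_red (a point): Middle of the red lid's steel bow handle: round bar 12 mm thick, 80 mm straight, 30 mm above the lid's face. Frame turns with the lid: y along the bar, z square off the face (leaning 28 degrees to the robot when shut), x along the face to the hinge. Hinge axis: parallel to y, 85 mm along +x and 46 mm along -z from here. Lid 120 x 160 mm, 300 g, 35 mm of it on the catch side of the bar.
- catch_red: Sprung steel nose of the red case's catch, 30 mm wide, at the middle of the low front edge, mostly hidden behind the lid's strike plate; works by itself, nothing to handle. Origin at the nose's lower edge where it leaves the case; it sinks up to 6.5 mm into the case along its x.
- case_yellow: The yellow-lidded accessory case at the middle of the row, bolted down on an aluminium stand. Origin on the bench under its centre; x level, from catch side to hinge side; y along its width; z up. The black case (110 x 150 x 45 mm) slopes 28 degrees: catch edge low and near the robot, hinge edge high and far, the lid's face leaning towards the robot.
- lid_yellow (a joint): Angle of the yellow lid about its hinge (rad): 0 fully down, growing as it comes up. Caught, it rests at 0 and lifts to about 0.02 at most. Uncaught, it looks shut but rests on the catch's nose at about 0.08 (front edge 9 mm high); tugged, it comes up freely and, let go, sinks slowly back onto the nose. Pushing down with about 10 N on the handle snaps it past the nose.
- handle_yellow (a point): Middle of the yellow lid's steel bow handle: round bar 12 mm thick, 80 mm straight, 30 mm above the lid's face. Frame turns with the lid: y along the bar, z square off the face (leaning 28 degrees to the robot when shut), x along the face to the hinge. Hinge axis: parallel to y, 85 mm along +x and 46 mm along -z from here. Lid 120 x 160 mm, 300 g, 35 mm of it on the catch side of the bar.
- catch_yellow: Sprung steel nose of the yellow case's catch, 30 mm wide, at the middle of the low front edge, mostly hidden behind the lid's strike plate; works by itself, nothing to handle. Origin at the nose's lower edge where it leaves the case; it sinks up to 6.5 mm into the case along its x.
- case_blue: The blue-lidded accessory case at the robot's right of the row, bolted down on an aluminium stand. Origin on the bench under its centre; x level, from catch side to hinge side; y along its width; z up. The black case (110 x 150 x 45 mm) slopes 28 degrees: catch edge low and near the robot, hinge edge high and far, the lid's face leaning towards the robot.
- lid_blue (a joint): Angle of the blue lid about its hinge (rad): 0 fully down, growing as it comes up. Caught, it rests at 0 and lifts to about 0.02 at most. Uncaught, it looks shut but rests on the catch's nose at about 0.08 (front edge 9 mm high); tugged, it comes up freely and, let go, sinks slowly back onto the nose. Pushing down with about 10 N on the handle snaps it past the nose.
- handle_blue (a point): Middle of the blue lid's steel bow handle: round bar 12 mm thick, 80 mm straight, 30 mm above the lid's face. Frame turns with the lid: y along the bar, z square off the face (leaning 28 degrees to the robot when shut), x along the face to the hinge. Hinge axis: parallel to y, 85 mm along +x and 46 mm along -z from here. Lid 120 x 160 mm, 300 g, 35 mm of it on the catch side of the bar.
- catch_blue: Sprung steel nose of the blue case's catch, 30 mm wide, at the middle of the low front edge, mostly hidden behind the lid's strike plate; works by itself, nothing to handle. Origin at the nose's lower edge where it leaves the case; it sinks up to 6.5 mm into the case along its x.
- eyepiece_1: Bystander: loose black eyepiece standing upright, 37 mm wide at the top, 68 mm tall; origin at the centre of its underside.
- eyepiece_2: Bystander: loose black eyepiece standing upright, 37 mm wide at the top, 68 mm tall; origin at the centre of its underside.
- oil_bottle: Bystander: loose amber bottle with black cap, 34 mm wide, 75 mm tall; origin at the centre of its underside.
- slide_box: Bystander: loose green slide box beyond the cases, 87 x 162 x 34 mm; origin at the centre of its underside.

How it is judged:
On the way, in this order (a step that is already met when the one before it is completed fails the run):
1. the red lid is tugged up: if caught, it is pulled up against its catch with over 3 N there (a pull of some 6 N on the handle); if not, it is lifted beyond 0.105 rad (((contact force between catch_red and anything else above 3 N and value of joint lid_red below 0.022 rad) or value of joint lid_red above 0.105 rad)), for 0.15 s.
2. the yellow lid is tugged up: if caught, it is pulled up against its catch with over 3 N there (a pull of some 6 N on the handle); if not, it is lifted beyond 0.105 rad (((contact force between catch_yellow and anything else above 3 N and value of joint lid_yellow below 0.022 rad) or value of joint lid_yellow above 0.105 rad)), for 0.15 s.
3. the blue lid is tugged up: if caught, it is pulled up against its catch with over 3 N there (a pull of some 6 N on the handle); if not, it is lifted beyond 0.105 rad (((contact force between catch_blue and anything else above 3 N and value of joint lid_blue below 0.022 rad) or value of joint lid_blue above 0.105 rad)), for 0.15 s.
At the end, for the whole second after the job is handed in: All three lids are down below their catches' noses and so caught (lid angle under 0.03 rad) and at rest (value of joint each of lid_red, lid_yellow, lid_blue below 0.03 rad and velocity of joint each of lid_red, lid_yellow, lid_blue below 0.05 rad/s); the robot touches nothing.
It fails at once if a bystander is shifted by more than 30 mm or knocked over (distance of any of eyepiece_1, eyepiece_2, oil_bottle, slide_box from where it was at the start of the episode above 0.03 m or angle between any of eyepiece_1, eyepiece_2, oil_bottle's own z axis and vertical above 0.4 rad).
It also fails if it takes over 72 s, if anything falls off the work surface, if the arm or the gripper's body presses on something with over 40 N, if the wrist force passes 120 N, or if a joint passes its speed limit or range.

ROBOT

A 7-joint arm with a two-finger parallel gripper is mounted at the origin on the work surface. World frame = base frame: x ahead of the robot, y to its left, z up, the work surface at z = 0. Lengths are in m, angles in rad, forces in N, time in s.
With the tool pointing down it reaches from about 0.425 to 0.875 m from the base axis. Payload 4.7 kg.
Tool frame: the origin (TCP) lies on the centre line of the jaws, within the pads' length; the fingertips stand 22 mm ahead of it and the grasp point (between the pads) lies 3 mm ahead of it; z points along the fingers, y is the direction in which the jaws open and shut (so a half turn about z gives the same grasp; the last joint's range is limited). The gripper opens to 87 mm and grips with 3 to 60 N. Pads are 19 mm wide; open, the fingers measure 117 mm over their backs; the gripper's body (75 mm by 190 mm) begins 51 mm behind the grasp point.
Start: joints at [1.148, 0.321, -0.07, 1.45, 0.023, 1.371, -0.057], TCP at [0.275, -0.589, 0.245] pointing down, gripper open.
Joint ranges: [-2.86, 2.86], [-0.3, 2.09], [-1.38, 1.24], [0.06, 2.45], [-1.56, 4.7], [0.09, 2.05], [-2.69, 2.69]. Speed limits (rad/s): [2.57, 2.57, 3.14, 3.14, 3.14, 3.14, 3.14].

INTERFACE

Orientations are given as a rotation vector (axis times angle).
In Python, from bench import ctrl, imaging, close_job, finder gives the robot as it stands. The module is installed in compiled form; this text tells all that it offers.
- The arm moves only by the shell command python3 -m jog 'ROWS' [FORCE]. ROWS is JSON, a list that holds one entry, the list of rows, each a list of 7 numbers: the shift along the tool's x, y, z in cm, then the turn, a rotation vector about the tool's x, y, z in degrees, then the finger opening in cm, from 0 to 8.7. In form: [[[dx, dy, dz, ax, ay, az, claw], ...]]. A call has 1 to 12 rows; each row shifts and turns the commanded pose from where the row before left it, along the tool's axes as they then stand; what a row does not reach is not made up. A row lasts 1/10 s, in which the tool goes at most 50 mm and 8.59 degrees, less where a joint would pass 70% of its speed; a pose out of reach is approached as far as the arm can. A call is refused whole if a number of a shift passes 5 or a number of a turn 8.59, either way. A call with a gripper value outside its range is refused whole. The fingers move at their own pace and stop on an object; FORCE is the grip in N (left out, the last holds). Time passes only in rows, so rows that do not move let the fingers close. It gives the time, the measured TCP pose, the force and the opening at its end, in the units of the state.
- ctrl.get_state(): the state, without advancing time (a new reading comes with each control period).
- imaging.get_image(name): name is "side" or "top"; returns a dict with "frame" (480x640x3 uint8, red, green, blue), "intrinsics" (3x3 intrinsics, pixels), "k1" (the pictures are not rectified: a ray, as slopes to the right and down, at radius r is drawn at 1 + k1 r^2 times it, then the intrinsics apply), "pose" (4x4, takes a point from camera to world coordinates). Camera axes: x right, y down, z forward; pixel columns grow to the right and rows downward; lengths in m; the calibration is good to about 2 mm. A picture is of the moment at which its call begins. There is no depth.
- close_job(): hands the job in, once; it reports no verdict.
Trained networks look in the newest picture that a camera, given by its name, has taken for a name from the list of things; names that differ only in an ending like _2 or _b are one class to them, and where a whole thing is asked for, a point or a joint stands for the part that bears it (a point fixed in the world has none). Each returns a list of dicts, best first, with "conf" (0 to 1); they miss things now and then, are a little off and sometimes report something else, mostly with a low value. They report only what shows in the picture. A call takes as long as a camera call.
- finder.trace(label, camera): "region" (480x640 bool, what is visible of it) and "point" ([row, column] as shares, 0 to 1, of the picture: columns of its width, rows of its height, amid what is visible of it).
- finder.spot_point(label, camera): "point" ([row, column] as shares, 0 to 1, of the picture: columns of its width, rows of its height: a listed point, or the origin of a listed thing).
The state is a dict: "time": time; "joint_positions": joint angles; "qd": joint speeds; "joint_torque": joint torques, N m; "position": TCP position; "tool_rot": TCP orientation; "ft_force": force on the tool from outside, world axes, zero at the start; "torque": the same for the moment, N m; "grip_width": opening from 0.0 (shut) to 1.0 (fully open).
Only numpy, scipy, OpenCV 4.12 (cv2) and the standard library are available. Lean on these libraries where they do the work, as an engineer would, in place of code of your own. Each camera call takes 0.05 s, during which the arm holds its last target. There are 200 camera calls.

## Working session

There is one attempt and no reset: what is moved stays moved. The work goes in short steps, Python scripts to look and compute and a shell command to move; the robot and the scene stay as the last step left them, time stands still between calls to the robot, and variables do not carry over. Pictures are saved under pics/ and viewed, about 8 in all and at most 12, crops included, and the job is handed in when it is done.

```bash
mkdir -p pics; cat > h.py <<'E'
import numpy as np, cv2
from bench import ctrl, imaging, finder
from scipy.spatial.transform import Rotation as R
from scipy.optimize import least_squares
def ray(im,pt):
    K=np.array(im["intrinsics"]);k=im["k1"];T=np.array(im["pose"])
    u=pt[1]*640;v=pt[0]*480
    d=np.array([(u-K[0,2])/K[0,0],(v-K[1,2])/K[1,1]]);s=d.copy()
    for _ in range(30): s=d/(1+k*(s@s))
    r=T[:3,:3]@np.array([s[0],s[1],1]);return T[:3,3],r/np.linalg.norm(r)
def proj(im,P):
    K=np.array(im["intrinsics"]);k=im["k1"];T=np.array(im["pose"])
    c=T[:3,:3].T@(np.array(P)-T[:3,3]);s=c[:2]/c[2];s=s*(1+k*(s@s))
    return np.array([K[0,0]*s[0]+K[0,2],K[1,1]*s[1]+K[1,2]])
def tri(rs):
    A=sum(np.eye(3)-np.outer(d,d) for o,d in rs);b=sum((np.eye(3)-np.outer(d,d))@o for o,d in rs)
    p=np.linalg.solve(A,b);return p,[np.linalg.norm((np.eye(3)-np.outer(d,d))@(p-o)) for o,d in rs]
def save(im,n): cv2.imwrite(f"pics/{n}.png",im["frame"][:,:,::-1])
E
python3 - <<'E'
from h import *
I={c:imaging.get_image(c) for c in("side","top")}
for c in I: save(I[c],c+"0"); print(c,np.round(I[c]["pose"],3).tolist(),np.round(I[c]["intrinsics"],1).tolist(),I[c]["k1"])
for n in ["handle_red","handle_yellow","handle_blue","case_red","case_yellow","case_blue","catch_red","catch_yellow","catch_blue"]:
    rs=[]
    for c in I:
        r=finder.spot_point(n,c)
        for q in r[:2]: print(n,c,round(q["conf"],2),np.round([q["point"][1]*640,q["point"][0]*480],1))
        if r: rs.append(ray(I[c],r[0]["point"]))
    if len(rs)==2: p,e=tri(rs);print("   ",np.round(p,4),np.round(e,4))
    elif n[:4]=="case":
        for o,d in rs: print("  bench", np.round(o-d*o[2]/d[2],4))
print(ctrl.get_state())
E
```

```text
side [[-0.699, -0.548, 0.46, 0.023], [-0.715, 0.545, -0.438, 0.482], [-0.011, -0.635, -0.773, 1.105], [0.0, 0.0, 0.0, 1.0]] [[574.8, 0.0, 318.5], [0.0, 574.8, 242.6], [0.0, 0.0, 1.0]] 0.06166030625408858
top [[-0.002, -0.997, 0.083, 0.504], [-1.0, 0.003, 0.017, -0.096], [-0.017, -0.083, -0.996, 1.578], [0.0, 0.0, 0.0, 1.0]] [[579.5, 0.0, 312.9], [0.0, 579.5, 246.1], [0.0, 0.0, 1.0]] 0.0350830224061013
handle_red side 0.78 [223.2 366.1]
handle_red top 0.57 [178.3 285.3]
    [0.5247 0.2646 0.1187] [0.0046 0.0046]
handle_yellow side 0.78 [323.8 277.6]
handle_yellow top 0.96 [285.6 280.5]
    [ 0.5337 -0.0075  0.1292] [0.0069 0.0069]
handle_blue side 0.66 [373.3 216.5]
handle_blue top 0.73 [184.3 266. ]
handle_blue top 0.69 [366.1 267.3]
    [0.4594 0.1027 0.5161] [0.1108 0.1108]
case_red side 0.6 [205.3 381.7]
case_red top 0.86 [181.6 264.7]
    [ 5.829e-01  2.862e-01 -1.000e-04] [0.0045 0.0045]
case_yellow side 0.83 [296.1 294.2]
case_yellow top 0.63 [290.6 254.8]
    [ 0.6143 -0.0064 -0.0163] [0.0013 0.0013]
case_blue side 0.85 [364.4 230.9]
case_blue top 0.78 [381.2 250.2]
    [ 0.6255 -0.2541 -0.0008] [0.0018 0.0018]
{'time': 1.0, 'joint_positions': array([ 1.14811025,  0.32099862, -0.07013426,  1.45049158,  0.02259244,
        1.37081184, -0.05689099]), 'qd': array([ 0.00179443,  0.00039014,  0.00013859, -0.00092048,  0.00109428,
        0.0021861 , -0.00026762]), 'joint_torque': array([ 9.65481631e-04, -4.91117907e+01, -4.02281955e-01, -3.12776041e+01,
       -6.36916514e-02,  3.34593316e-02, -7.19722181e-06]), 'position': array([ 0.27497595, -0.58899095,  0.24459193]), 'tool_rot': array([ 3.06687016e+00,  6.80733468e-01, -1.33449699e-05]), 'ft_force': array([-0.51858088, -0.54162176,  0.32591892]), 'torque': array([ 0.06602639,  0.00436395, -0.03006428]), 'grip_width': 1.0048629185809446}
```

View pics/side0.png

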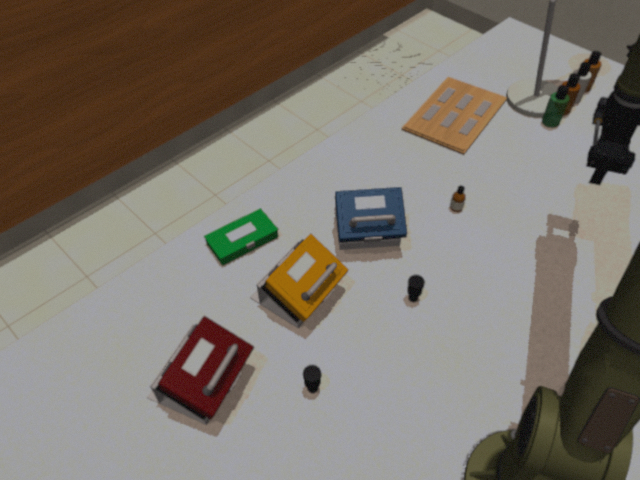

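View pics/top0.png

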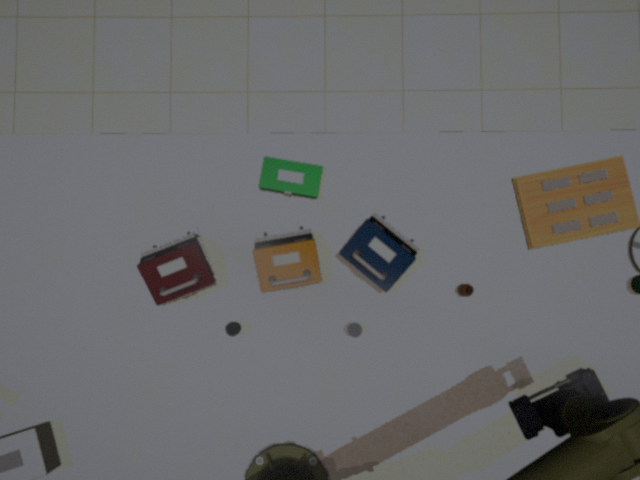

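Side: red/yellow/blue handles near (221,369), (319,281), (373,220). Top: near (180,289), (290,279), (369,264); the cases have different yaws, and the net's blue top hit was on the red case. Now zoomed crops for the bar ends.

```bash
python3 - <<'E'
from h import *
C={"side":[(221,369),(319,281),(373,220)],"top":[(180,289),(290,279),(369,264)]}
rows=[]
for c in C:
    f=cv2.imread(f"pics/{c}0.png");t=[]
    for n,(u,v) in zip("ryb",C[c]):
        a=f[v-35:v+35,u-33:u+33]; b=cv2.resize(a,None,fx=4,fy=4,interpolation=cv2.INTER_CUBIC)
        for k in range(10,66,10): cv2.line(b,(k*4,0),(k*4,5),(255,0,255),1); cv2.line(b,(0,k*4),(5,k*4),(255,0,255),1)
        t.append(cv2.copyMakeBorder(b,0,2,0,2,cv2.BORDER_CONSTANT,value=(0,255,0)))
    rows.append(np.hstack(t))
cv2.imwrite("pics/crops.png",cv2.convertScaleAbs(np.vstack(rows),alpha=1.3))
E
```

```text
(no output)
```

View pics/crops.png

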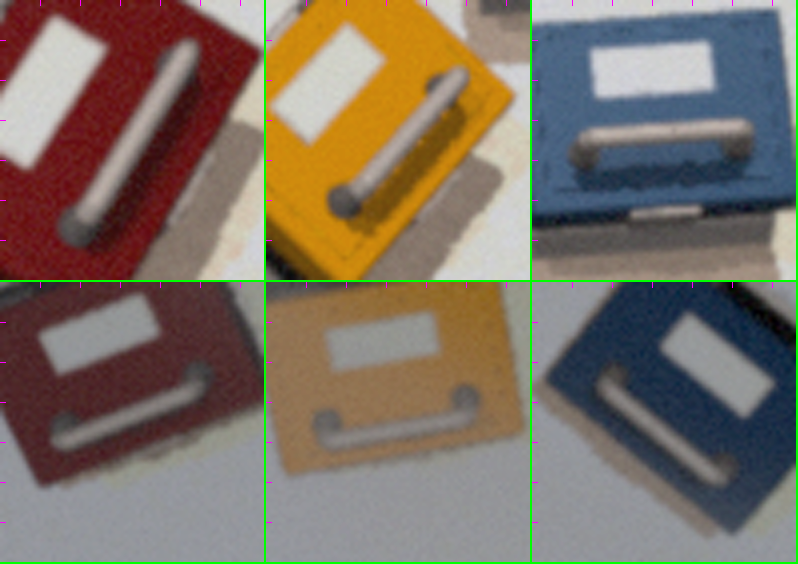

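```bash
cat > fit.py <<'E'
from h import *
C={"side":[(221,369),(319,281),(373,220)],"top":[(180,289),(290,279),(369,264)]}
E={"side":[((83,220),(190,48)),((82,196),(193,74)),((53,137),(216,128))],"top":[((60,158),(205,104)),((61,156),(207,132)),((71,104),(190,196))]}
I={c:imaging.get_image(c) for c in C}
for i,n in enumerate(["red","yellow","blue"]):
    ob=[]
    for c in C:
        for s,e in zip((1,-1),E[c][i]): ob.append((c,s,np.array(C[c][i])-[33,35]+np.array(e)/4))
    def f(p):
        h=np.array([-np.sin(p[3]),np.cos(p[3]),0])*p[4]
        return np.concatenate([proj(I[c],p[:3]+s*h)-uv for c,s,uv in ob])
    r=least_squares(f,[.55,.25-.25*i,.12,0,.04]);p=r.x
    print(n,"mid",np.round(p[:3],4),"yaw deg",round(np.degrees(p[3]),2),"half",round(p[4],4),"res",np.round(r.fun,1))
    # case origins (lid frame level x): predict strap
E
python3 fit.py
```

```text
red mid [0.5234 0.2633 0.1149] yaw deg 20.71 half 0.0485 res [-0.5 -0.1 -0.3  0.   0.4  0.5  0.4  0.3]
yellow mid [ 0.5405 -0.0141  0.1082] yaw deg 8.87 half 0.0483 res [ 0.3 -0.4 -0.4  0.4 -0.5  0.1  0.6  0.1]
blue mid [ 0.5718 -0.2123  0.1232] yaw deg -39.18 half 0.0469 res [-0.9  0.3 -0.9 -0.5  0.9  0.5  0.4  1. ]
```

```bash
cat > plan.py <<'E'
import sys,json
from h import *
H={"red":([.5234,.2633,.1149],20.7),"yellow":([.5405,-.0141,.1082],8.9),"blue":([.5718,-.2123,.1232],-39.2)}
def goal(n,off,tilt=28):
    p,y=H[n];y=np.radians(y);t=np.radians(tilt);xl=np.array([np.cos(y),np.sin(y),0])
    t28=np.radians(28);zl=-np.sin(t28)*xl+[0,0,np.cos(t28)]
    tx=xl*np.cos(t)+np.array([0,0,np.sin(t)]); tz=-(-np.sin(t)*xl+[0,0,np.cos(t)])
    return np.array(p)+off*zl, np.column_stack([np.cross(tx,tz),tx,tz])
def plan(pg,Rg,n,claw,zmin=None):
    s=ctrl.get_state();p0=np.array(s["position"]);R0=R.from_rotvec(s["tool_rot"])
    D=(R0.inv()*R.from_matrix(Rg)).as_rotvec();print("dist",np.round(pg-p0,4),"turn",np.round(np.degrees(D),1))
    pol=lambda p:np.array([np.hypot(p[0],p[1]),np.arctan2(p[1],p[0]),p[2]])
    a,b=pol(p0),pol(pg);P=[]
    for k in range(n+1):
        q=a+(b-a)*k/n
        P.append(np.array([q[0]*np.cos(q[1]),q[0]*np.sin(q[1]),q[2]]))
    rows=[]
    for k in range(n):
        Rk=R0*R.from_rotvec(D*k/n); d=Rk.inv().apply(P[k+1]-P[k])*100
        rows.append([*np.round(d,2).tolist(),*np.round(np.degrees(D/n),1).tolist(),claw])
    for i in range(0,n,12): print(json.dumps([rows[i:i+12]]))
E
python3 - <<'E'
from plan import *
pg,Rg=goal("red",.13); pg[2]=max(pg[2],.25)
plan(pg,Rg,20,8.7)
E
```

```text
dist [0.1913 0.8307 0.0054] turn [-22.5  20.9 -83.8]
[[[5.18, -0.83, -0.03, -1.1, 1.0, -4.2, 8.7], [5.13, -0.87, 0.04, -1.1, 1.0, -4.2, 8.7], [5.07, -0.91, 0.1, -1.1, 1.0, -4.2, 8.7], [5.01, -0.94, 0.15, -1.1, 1.0, -4.2, 8.7], [4.95, -0.98, 0.19, -1.1, 1.0, -4.2, 8.7], [4.89, -1.01, 0.21, -1.1, 1.0, -4.2, 8.7], [4.83, -1.05, 0.22, -1.1, 1.0, -4.2, 8.7], [4.78, -1.08, 0.22, -1.1, 1.0, -4.2, 8.7], [4.72, -1.11, 0.2, -1.1, 1.0, -4.2, 8.7], [4.66, -1.13, 0.18, -1.1, 1.0, -4.2, 8.7], [4.61, -1.15, 0.14, -1.1, 1.0, -4.2, 8.7], [4.55, -1.17, 0.1, -1.1, 1.0, -4.2, 8.7]]]
[[[4.5, -1.18, 0.04, -1.1, 1.0, -4.2, 8.7], [4.45, -1.19, -0.02, -1.1, 1.0, -4.2, 8.7], [4.39, -1.2, -0.09, -1.1, 1.0, -4.2, 8.7], [4.34, -1.19, -0.17, -1.1, 1.0, -4.2, 8.7], [4.28, -1.19, -0.25, -1.1, 1.0, -4.2, 8.7], [4.23, -1.18, -0.34, -1.1, 1.0, -4.2, 8.7], [4.17, -1.16, -0.43, -1.1, 1.0, -4.2, 8.7], [4.12, -1.14, -0.53, -1.1, 1.0, -4.2, 8.7]]]
```

```bash
python3 -m jog '[[[4.3,-0.7,0,-0.9,0.9,-3.5,8.7],[4.3,-0.7,0,-0.9,0.9,-3.5,8.7],[4.2,-0.75,0.1,-0.9,0.9,-3.5,8.7],[4.2,-0.75,0.1,-0.9,0.9,-3.5,8.7],[4.2,-0.8,0.1,-0.9,0.9,-3.5,8.7],[4.1,-0.8,0.2,-0.9,0.9,-3.5,8.7],[4.1,-0.8,0.2,-0.9,0.9,-3.5,8.7],[4.0,-0.9,0.2,-0.9,0.9,-3.5,8.7],[4.0,-0.9,0.2,-0.9,0.9,-3.5,8.7],[4.0,-0.9,0.2,-0.9,0.9,-3.5,8.7],[3.9,-0.9,0.2,-0.9,0.9,-3.5,8.7],[3.9,-0.9,0.2,-0.9,0.9,-3.5,8.7]]]'
python3 - <<'E'
from plan import *
pg,Rg=goal("red",.13); pg[2]=max(pg[2],.25)
plan(pg,Rg,12,8.7)
E
```

```text
time: 2.3
position: [0.5548, -0.1863, 0.2478]
tool_rot: [2.481, 1.656, 0.331]
ft_force: [1.2, -0.4, 0.3]
grip_width: 1.0
dist [-0.0885  0.4281  0.0022] turn [-11.3   9.8 -41.8]
[[[3.82, -0.92, 0.17, -0.9, 0.8, -3.5, 8.7], [3.78, -0.93, 0.13, -0.9, 0.8, -3.5, 8.7], [3.74, -0.94, 0.1, -0.9, 0.8, -3.5, 8.7], [3.71, -0.95, 0.05, -0.9, 0.8, -3.5, 8.7], [3.67, -0.95, 0.01, -0.9, 0.8, -3.5, 8.7], [3.64, -0.96, -0.05, -0.9, 0.8, -3.5, 8.7], [3.6, -0.95, -0.1, -0.9, 0.8, -3.5, 8.7], [3.57, -0.95, -0.16, -0.9, 0.8, -3.5, 8.7], [3.53, -0.94, -0.22, -0.9, 0.8, -3.5, 8.7], [3.49, -0.93, -0.29, -0.9, 0.8, -3.5, 8.7], [3.46, -0.92, -0.36, -0.9, 0.8, -3.5, 8.7], [3.42, -0.91, -0.42, -0.9, 0.8, -3.5, 8.7]]]
```

```bash
python3 -m jog '[[[3.8,-0.9,0.2,-0.9,0.8,-3.5,8.7],[3.8,-0.9,0.1,-0.9,0.8,-3.5,8.7],[3.7,-0.9,0.1,-0.9,0.8,-3.5,8.7],[3.7,-0.95,0.05,-0.9,0.8,-3.5,8.7],[3.7,-0.95,0,-0.9,0.8,-3.5,8.7],[3.6,-1,0,-0.9,0.8,-3.5,8.7],[3.6,-1,-0.1,-0.9,0.8,-3.5,8.7],[3.6,-0.9,-0.2,-0.9,0.8,-3.5,8.7],[3.5,-0.9,-0.2,-0.9,0.8,-3.5,8.7],[3.5,-0.9,-0.3,-0.9,0.8,-3.5,8.7],[3.4,-0.9,-0.4,-0.9,0.8,-3.5,8.7],[0,0,0,0,0,0,8.7]]]'
python3 - <<'E'
from plan import *
pg,Rg=goal("red",.09)
plan(pg,Rg,4,8.7)
E
```

```text
time: 3.5
position: [0.4843, 0.2148, 0.2503]
tool_rot: [1.671, 2.284, 0.549]
ft_force: [0.6, 0.7, -0.7]
grip_width: 0.996
dist [-0.0004  0.0335 -0.056 ] turn [-1.6  0.6 -2.9]
[[[0.77, -0.39, 1.38, -0.4, 0.2, -0.7, 8.7], [0.78, -0.4, 1.37, -0.4, 0.2, -0.7, 8.7], [0.79, -0.41, 1.37, -0.4, 0.2, -0.7, 8.7], [0.8, -0.42, 1.36, -0.4, 0.2, -0.7, 8.7]]]
```

```bash
python3 -m jog '[[[0.8,-0.4,1.4,-0.4,0.2,-0.7,8.7],[0.8,-0.4,1.4,-0.4,0.2,-0.7,8.7],[0.8,-0.4,1.4,-0.4,0.2,-0.7,8.7],[0.8,-0.4,1.4,-0.4,0.2,-0.7,8.7],[0,0,0,0,0,0,8.7]]]' 30
python3 - <<'E'
from plan import *
plan(*goal("red",.04),3,8.7)
plan(*goal("red",.004),3,8.7)
I=imaging.get_image("side");T=imaging.get_image("top")
cv2.imwrite("pics/a.png",np.hstack([cv2.resize(I["frame"][280:430,120:320],None,fx=2,fy=2),cv2.resize(T["frame"][200:350,100:300],None,fx=2,fy=2)])[:,:,::-1])
E
```

```text
time: 4.0
position: [0.4866, 0.2434, 0.1916]
tool_rot: [1.612, 2.302, 0.575]
ft_force: [-0.4, 0.1, -0.0]
grip_width: 1.002
dist [ 0.0192  0.0133 -0.0414] turn [-0.1  0.  -0.7]
[[[0.19, 0.02, 1.57, -0.0, 0.0, -0.2, 8.7], [0.19, 0.02, 1.57, -0.0, 0.0, -0.2, 8.7], [0.19, 0.02, 1.57, -0.0, 0.0, -0.2, 8.7]]]
dist [ 0.0351  0.0192 -0.0732] turn [-0.1  0.  -0.7]
[[[0.19, 0.02, 2.77, -0.0, 0.0, -0.2, 8.7], [0.19, 0.02, 2.77, -0.0, 0.0, -0.2, 8.7], [0.19, 0.02, 2.77, -0.0, 0.0, -0.2, 8.7]]]
```

View pics/a.png

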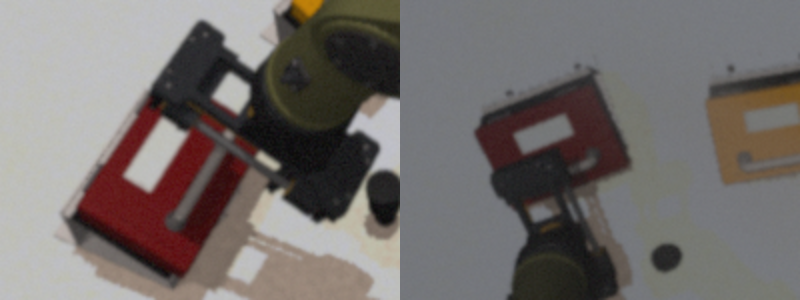

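Side crop (left): open jaws straddle the red bar, lined up with it; top crop agrees, with the eyepiece clear. Descending.

```bash
python3 -m jog '[[[0.2,0,1.6,0,0,-0.2,8.7],[0.2,0,1.6,0,0,-0.2,8.7],[0.2,0,1.5,0,0,-0.2,8.7],[0,0,1.2,0,0,0,8.7],[0,0,1.2,0,0,0,8.7],[0,0,1.2,0,0,0,8.7],[0,0,0,0,0,0,8.7]]]' 30
python3 -c "
from plan import *
plan(*goal('red',.004),1,8.7);print(ctrl.get_state()['ft_force'])"
```

```text
time: 4.8
position: [0.5231, 0.2619, 0.12]
tool_rot: [1.601, 2.305, 0.575]
ft_force: [-0.2, -0.4, 0.0]
grip_width: 1.0
dist [-0.0014  0.0008 -0.0016] turn [-0.   0.1 -0.2]
[[[0.12, -0.17, 0.09, -0.0, 0.1, -0.2, 8.7]]]
[-0.20749194 -0.35490455  0.01075849]
```

```bash
python3 -m jog '[[[0,0,0,0,0,0,1.2],[0,0,0,0,0,0,1.2],[0,0,0,0,0,0,1.2],[0,0,0,0,0,0,1.2],[0,0,0,0,0,0,1.2],[0,0,0,0,0,0,1.2],[0,0,0,0,0,0,1.0],[0,0,0,0,0,0,1.0]]]' 8
```

```text
time: 5.6
position: [0.5223, 0.263, 0.1205]
tool_rot: [1.598, 2.306, 0.576]
ft_force: [-0.4, -0.2, 0.4]
grip_width: 0.356
```

```bash
python3 -m jog '[[[0,0,0,0,0,0,0.5],[0,0,0,0,0,0,0.5],[0,0,0,0,0,0,0.5],[0,0,0,0,0,0,0.5],[0,0,0,0,0,0,0.5],[0,0,0,0,0,0,0.5]]]' 25; python3 -m jog '[[[0,0,0,0,0,0,0.5],[0,0,0,0,0,0,0.5],[0,0,0,0,0,0,0.5]]]'
```

```text
time: 6.2
position: [0.5222, 0.263, 0.1204]
tool_rot: [1.598, 2.307, 0.576]
ft_force: [-0.4, -0.2, -0.8]
grip_width: 0.117
time: 6.5
position: [0.5222, 0.2629, 0.1204]
tool_rot: [1.598, 2.306, 0.576]
ft_force: [-2.3, 0.1, -0.5]
grip_width: 0.124
```

```bash
python3 -m jog '[[[0,0,-0.1,0,0,0,0.5],[0,0,-0.1,0,0,0,0.5],[0,0,-0.1,0,0,0,0.5],[0,0,0,0,0,0,0.5]]]' 40
```

```text
time: 6.9
position: [0.5225, 0.2631, 0.1244]
tool_rot: [1.597, 2.304, 0.581]
ft_force: [6.7, 2.2, -4.5]
grip_width: 0.115
```

```bash
python3 -m jog '[[[0,0,-0.1,0,0,0,0.5],[0,0,-0.1,0,0,0,0.5],[0,0,0,0,0,0,0.5]]]'
```

```text
time: 7.2
position: [0.5229, 0.2632, 0.1271]
tool_rot: [1.596, 2.302, 0.585]
ft_force: [11.2, 3.2, -6.7]
grip_width: 0.115
```

```bash
python3 -m jog '[[[0,0.15,0,0,0,0,0.5],[0,0.12,0,0,0,0,0.5],[0,0.05,-0.1,0,0,0,0.5],[0,0.05,-0.1,0,0,0,0.5],[0,0.05,-0.1,0,0,0,0.5],[0,0.05,-0.1,0,0,0,0.5],[0,0,0,0,0,0,0.5],[0,0,0,0,0,0,0.5],[0,0,0,0,0,0,0.5]]]'
python3 - <<'E'
from h import *
I=imaging.get_image("side");a=cv2.imread("pics/side0.png")[:,:,::-1]
cv2.imwrite("pics/b.png",np.hstack([cv2.resize(x[300:440,130:270],None,fx=2.8,fy=2.8) for x in (a,I["frame"])])[:,:,::-1])
E
```

```text
time: 8.1
position: [0.5238, 0.2636, 0.1318]
tool_rot: [1.597, 2.304, 0.581]
ft_force: [8.3, 3.6, -6.4]
grip_width: 0.112
```

View pics/b.png

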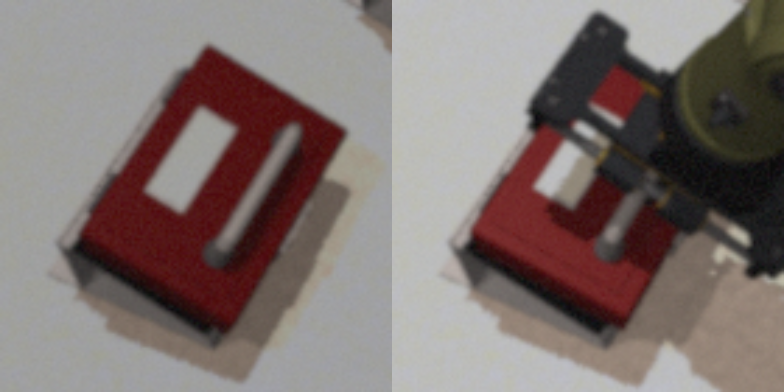

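The front corner of the red lid has risen ~10 mm, and the TCP by 11 mm: red is uncaught and tugged. Pushing it down along its arc (vertical).

```bash
python3 -m jog '[[[0,-0.14,0.27,0,0,0,0.5],[0,-0.14,0.27,0,0,0,0.5],[0,-0.14,0.27,0,0,0,0.5],[0,-0.1,0.2,0,0,0,0.5],[0,-0.1,0.2,0,0,0,0.5],[0,-0.1,0.2,0,0,0,0.5],[0,0,0,0,0,0,0.5]]]'
```

```text
time: 8.85
position: [0.5223, 0.263, 0.1145]
tool_rot: [1.598, 2.307, 0.576]
ft_force: [0.5, -0.2, -0.8]
grip_width: 0.116
```

```bash
python3 -m jog '[[[0,-0.1,0.18,0,0,0,0.5],[0,-0.1,0.18,0,0,0,0.5],[0,0,0,0,0,0,0.5],[0,0,0,0,0,0,0.5]]]'
```

```text
time: 9.25
position: [0.5225, 0.263, 0.1116]
tool_rot: [1.597, 2.306, 0.575]
ft_force: [-11.8, -5.6, 16.0]
grip_width: 0.11
```

Force of 16 N at the bottom. Check by tugging red again.

```bash
python3 -m jog '[[[0,0.12,-0.22,0,0,0,0.5],[0,0.12,-0.22,0,0,0,0.5],[0,0.1,-0.18,0,0,0,0.5],[0,0,0,0,0,0,0.5],[0,0,0,0,0,0,0.5]]]'
```

```text
time: 9.75
position: [0.5221, 0.2628, 0.1145]
tool_rot: [1.602, 2.308, 0.58]
ft_force: [30.2, 14.0, -42.0]
grip_width: 0.113
```

Red now holds against ~50 N with only 2–3 mm of play: caught. Relax, release, retreat.

```bash
python3 -m jog '[[[0,-0.1,0.18,0,0,0,0.5],[0,-0.1,0.18,0,0,0,0.5],[0,0,0,0,0,0,0.5],[0,0,0,0,0,0,5],[0,0,0,0,0,0,5],[0,0,0,0,0,0,5],[0,0,0,0,0,0,5],[0,0,0,0,0,0,5]]]'
python3 -c "
from plan import *
s=ctrl.get_state();print(s['ft_force'])
"
```

```text
time: 10.55
position: [0.5226, 0.2631, 0.1139]
tool_rot: [1.597, 2.306, 0.577]
ft_force: [-0.4, -0.4, -0.1]
grip_width: 0.484
[-0.36776738 -0.43937453 -0.09336371]
```

```bash
python3 -m jog '[[[0,0,-2,0,0,0,5],[0,0,-3,0,0,0,5],[0,0,-3,0,0,0,5],[0,0,-2,0,0,0,5],[0,0,0,0,0,0,5]]]'
python3 -c "
from plan import *
plan(*goal('yellow',.1),10,7)"
```

```text
time: 11.05
position: [0.4794, 0.2469, 0.2052]
tool_rot: [1.594, 2.301, 0.58]
ft_force: [0.8, -0.1, -0.3]
grip_width: 0.575
dist [ 0.0147 -0.2683 -0.0087] turn [ 0.4 -5.4 10.3]
[[[-2.81, -0.21, -0.01, 0.0, -0.5, 1.0, 7], [-2.78, -0.29, -0.05, 0.0, -0.5, 1.0, 7], [-2.75, -0.37, -0.09, 0.0, -0.5, 1.0, 7], [-2.71, -0.45, -0.14, 0.0, -0.5, 1.0, 7], [-2.68, -0.52, -0.18, 0.0, -0.5, 1.0, 7], [-2.63, -0.59, -0.22, 0.0, -0.5, 1.0, 7], [-2.59, -0.66, -0.25, 0.0, -0.5, 1.0, 7], [-2.54, -0.73, -0.29, 0.0, -0.5, 1.0, 7], [-2.49, -0.8, -0.33, 0.0, -0.5, 1.0, 7], [-2.44, -0.86, -0.36, 0.0, -0.5, 1.0, 7]]]
```

```bash
python3 -m jog '[[[-2.8,-0.2,0,0,-0.5,1,7],[-2.8,-0.3,0,0,-0.5,1,7],[-2.8,-0.4,-0.1,0,-0.5,1,7],[-2.7,-0.4,-0.1,0,-0.5,1,7],[-2.7,-0.5,-0.2,0,-0.5,1,7],[-2.6,-0.6,-0.2,0,-0.5,1,7],[-2.6,-0.7,-0.2,0,-0.5,1,7],[-2.5,-0.7,-0.3,0,-0.5,1,7],[-2.5,-0.8,-0.3,0,-0.5,1,7],[-2.4,-0.9,-0.4,0,-0.5,1,7],[0,0,0,0,0,0,7]]]'
python3 - <<'E'
from plan import *
plan(*goal("yellow",.004),6,7)
I=imaging.get_image("side");T=imaging.get_image("top")
cv2.imwrite("pics/c.png",np.hstack([cv2.resize(I["frame"][200:350,220:420],None,fx=2,fy=2),cv2.resize(T["frame"][200:350,200:400],None,fx=2,fy=2)])[:,:,::-1])
E
```

```text
time: 12.15
position: [0.4937, -0.0242, 0.1896]
tool_rot: [1.806, 2.115, 0.53]
ft_force: [0.3, -0.1, -0.1]
grip_width: 0.804
dist [ 0.045   0.0098 -0.0778] turn [-0.1 -0.4  0. ]
[[[0.02, 0.07, 1.5, -0.0, -0.1, 0.0, 7], [0.03, 0.07, 1.5, -0.0, -0.1, 0.0, 7], [0.04, 0.07, 1.5, -0.0, -0.1, 0.0, 7], [0.04, 0.07, 1.5, -0.0, -0.1, 0.0, 7], [0.05, 0.07, 1.51, -0.0, -0.1, 0.0, 7], [0.06, 0.07, 1.51, -0.0, -0.1, 0.0, 7]]]
```

View pics/c.png

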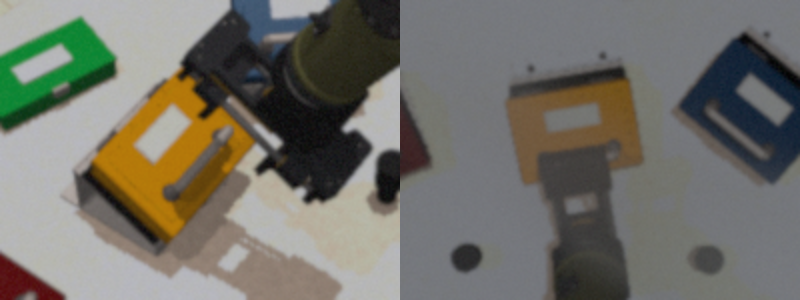

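Jaws straddle the yellow bar in both crops; eyepieces clear. Descend and grip, closing softly first.

```bash
python3 -m jog '[[[0,0.1,1.5,0,-0.1,0,7],[0,0.1,1.5,0,-0.1,0,7],[0,0,1.5,0,-0.1,0,7],[0,0,1.5,0,-0.1,0,7],[0.1,0.1,1.5,0,0,0,7],[0.1,0.1,1.4,0,0,0,7],[0,0,0,0,0,0,7],[0,0,0,0,0,0,7]]]' 8
python3 -m jog '[[[0,0,0,0,0,0,0.5],[0,0,0,0,0,0,0.5],[0,0,0,0,0,0,0.5],[0,0,0,0,0,0,0.5],[0,0,0,0,0,0,0.5],[0,0,0,0,0,0,0.5],[0,0,0,0,0,0,0.5],[0,0,0,0,0,0,0.5],[0,0,0,0,0,0,0.5],[0,0,0,0,0,0,0.5],[0,0,0,0,0,0,0.5]]]'
```

```text
time: 13.05
position: [0.5388, -0.0107, 0.1143]
tool_rot: [1.798, 2.117, 0.527]
ft_force: [0.3, 0.6, -0.4]
grip_width: 0.803
time: 14.15
position: [0.5376, -0.0119, 0.1136]
tool_rot: [1.8, 2.116, 0.524]
ft_force: [-5.9, -0.4, 1.5]
grip_width: 0.126
```

```bash
python3 -m jog '[[[0,0,0,0,0,0,0.5],[0,0,0,0,0,0,0.5],[0,0,0,0,0,0,0.5]]]' 40
```

```text
time: 14.45
position: [0.5376, -0.0119, 0.1136]
tool_rot: [1.8, 2.116, 0.524]
ft_force: [-4.4, -1.3, 1.0]
grip_width: 0.121
```

```bash
python3 -m jog '[[[0,0.05,-0.09,0,0,0,0.5],[0,0.05,-0.09,0,0,0,0.5],[0,0.05,-0.09,0,0,0,0.5],[0,0,0,0,0,0,0.5],[0,0,0,0,0,0,0.5]]]'
```

```text
time: 14.95
position: [0.5375, -0.0118, 0.1156]
tool_rot: [1.801, 2.117, 0.524]
ft_force: [4.7, -1.6, -16.8]
grip_width: 0.116
```

```bash
python3 -m jog '[[[0,0.05,-0.09,0,0,0,0.5],[0,0.03,-0.05,0,0,0,0.5],[0,0,0,0,0,0,0.5],[0,0,0,0,0,0,0.5],[0,0,0,0,0,0,0.5]]]'
```

```text
time: 15.45
position: [0.5374, -0.0118, 0.1158]
tool_rot: [1.802, 2.117, 0.524]
ft_force: [16.0, -2.5, -30.4]
grip_width: 0.118
```

Yellow stops dead at 2 mm with 30 N: caught. Relax, release, go to blue.

```bash
python3 -m jog '[[[0,-0.1,0.18,0,0,0,0.5],[0,-0.08,0.14,0,0,0,0.5],[0,0,0,0,0,0,5],[0,0,0,0,0,0,5],[0,0,0,0,0,0,5],[0,0,0,0,0,0,5],[0,0,0,0,0,0,5],[0,0,-2,0,0,0,5],[0,0,-3,0,0,0,5],[0,0,-4,0,0,0,5],[0,0,-2,0,0,0,5],[0,0,0,0,0,0,5]]]'
python3 -c "
from plan import *
plan(*goal('blue',.1),12,7)"
```

```text
time: 16.65
position: [0.4988, -0.0213, 0.2121]
tool_rot: [1.799, 2.116, 0.528]
ft_force: [0.6, 0.1, 0.6]
grip_width: 0.577
dist [ 0.0366 -0.1614 -0.0006] turn [ -0.  -22.8  42.8]
[[[-1.29, 0.25, 0.14, -0.0, -1.9, 3.6, 7], [-1.29, 0.3, 0.16, -0.0, -1.9, 3.6, 7], [-1.28, 0.35, 0.19, -0.0, -1.9, 3.6, 7], [-1.28, 0.4, 0.22, -0.0, -1.9, 3.6, 7], [-1.27, 0.45, 0.25, -0.0, -1.9, 3.6, 7], [-1.25, 0.51, 0.27, -0.0, -1.9, 3.6, 7], [-1.24, 0.56, 0.3, -0.0, -1.9, 3.6, 7], [-1.22, 0.61, 0.33, -0.0, -1.9, 3.6, 7], [-1.2, 0.66, 0.36, -0.0, -1.9, 3.6, 7], [-1.18, 0.71, 0.38, -0.0, -1.9, 3.6, 7], [-1.15, 0.76, 0.41, -0.0, -1.9, 3.6, 7], [-1.12, 0.81, 0.44, -0.0, -1.9, 3.6, 7]]]
```

```bash
python3 -m jog '[[[-1.3,0.25,0.1,0,-1.9,3.6,7],[-1.3,0.3,0.2,0,-1.9,3.6,7],[-1.3,0.35,0.2,0,-1.9,3.6,7],[-1.3,0.4,0.2,0,-1.9,3.6,7],[-1.3,0.45,0.25,0,-1.9,3.6,7],[-1.2,0.5,0.3,0,-1.9,3.6,7],[-1.2,0.6,0.3,0,-1.9,3.6,7],[-1.2,0.6,0.3,0,-1.9,3.6,7],[-1.2,0.7,0.4,0,-1.9,3.6,7],[-1.2,0.7,0.4,0,-1.9,3.6,7],[-1.2,0.8,0.4,0,-1.9,3.6,7],[-1.1,0.8,0.4,0,-1.9,3.6,7]]]' 8
python3 -m jog '[[[0,0,0,0,0,0,7],[0,0,0,0,0,0,7]]]'
python3 - <<'E'
from plan import *
plan(*goal("blue",.004),6,7)
I=imaging.get_image("side");T=imaging.get_image("top")
cv2.imwrite("pics/d.png",np.hstack([cv2.resize(I["frame"][140:290,270:470],None,fx=2,fy=2),cv2.resize(T["frame"][200:350,270:470],None,fx=2,fy=2)])[:,:,::-1])
E
```

```text
time: 17.85
position: [0.5338, -0.1828, 0.2082]
tool_rot: [2.435, 1.145, 0.282]
ft_force: [-0.4, 0.1, 0.4]
grip_width: 0.803
time: 18.05
position: [0.5336, -0.1823, 0.2081]
tool_rot: [2.433, 1.149, 0.282]
ft_force: [-0.1, 0.9, -0.5]
grip_width: 0.803
dist [ 0.0367 -0.0288 -0.0814] turn [-0.4  0.1 -0.2]
[[[0.03, 0.06, 1.56, -0.1, 0.0, -0.0, 7], [0.03, 0.06, 1.56, -0.1, 0.0, -0.0, 7], [0.02, 0.06, 1.56, -0.1, 0.0, -0.0, 7], [0.01, 0.06, 1.56, -0.1, 0.0, -0.0, 7], [0.01, 0.05, 1.56, -0.1, 0.0, -0.0, 7], [0.0, 0.05, 1.56, -0.1, 0.0, -0.0, 7]]]
```

View pics/d.png

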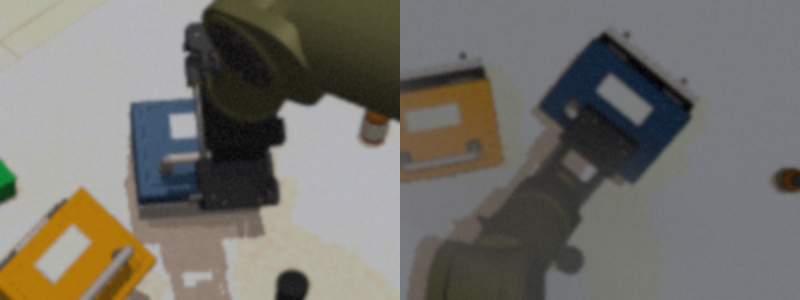

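Jaws straddle the blue bar, aligned; bottle and eyepiece are clear. Descend and grip.

```bash
python3 -m jog '[[[0,0.1,1.5,-0.1,0,0,7],[0,0.1,1.5,-0.1,0,0,7],[0,0.1,1.6,-0.1,0,0,7],[0,0,1.6,-0.1,0,0,7],[0,0,1.6,0,0,0,7],[0,0,1.7,0,0,0,7],[0,0,0,0,0,0,7],[0,0,0,0,0,0,7]]]' 8
python3 -m jog '[[[0,0,0,0,0,0,0.5],[0,0,0,0,0,0,0.5],[0,0,0,0,0,0,0.5],[0,0,0,0,0,0,0.5],[0,0,0,0,0,0,0.5],[0,0,0,0,0,0,0.5],[0,0,0,0,0,0,0.5],[0,0,0,0,0,0,0.5],[0,0,0,0,0,0,0.5],[0,0,0,0,0,0,0.5],[0,0,0,0,0,0,0.5]]]'
```

```text
time: 18.95
position: [0.5697, -0.2129, 0.1255]
tool_rot: [2.428, 1.145, 0.284]
ft_force: [0.0, 0.0, -0.3]
grip_width: 0.806
time: 20.05
position: [0.5688, -0.2124, 0.1252]
tool_rot: [2.43, 1.144, 0.282]
ft_force: [-4.0, 2.6, 1.9]
grip_width: 0.132
```

```bash
python3 -m jog '[[[0,0,0,0,0,0,0.5],[0,0,0,0,0,0,0.5],[0,0,0,0,0,0,0.5]]]' 40
```

```text
time: 20.35
position: [0.5688, -0.2123, 0.1252]
tool_rot: [2.43, 1.145, 0.282]
ft_force: [-4.0, 3.5, 1.9]
grip_width: 0.127
```

```bash
python3 -m jog '[[[0,0.05,-0.09,0,0,0,0.5],[0,0.05,-0.09,0,0,0,0.5],[0,0.05,-0.09,0,0,0,0.5],[0,0,0,0,0,0,0.5],[0,0,0,0,0,0,0.5]]]'
```

```text
time: 20.85
position: [0.569, -0.2126, 0.1282]
tool_rot: [2.43, 1.144, 0.283]
ft_force: [-3.2, 4.8, -3.3]
grip_width: 0.121
```

Blue rises 3 mm with only 3 N: not caught. Lift 7 mm more along the arc.

```bash
python3 -m jog '[[[0,0.09,-0.18,0,0,0,0.5],[0,0.09,-0.18,0,0,0,0.5],[0,0.09,-0.18,0,0,0,0.5],[0,0.09,-0.18,0,0,0,0.5],[0,0,0,0,0,0,0.5],[0,0,0,0,0,0,0.5],[0,0,0,0,0,0,0.5]]]'
```

```text
time: 21.55
position: [0.5699, -0.2134, 0.1376]
tool_rot: [2.427, 1.143, 0.285]
ft_force: [-1.8, 2.5, -3.5]
grip_width: 0.123
```

```bash
python3 -m jog '[[[0,-0.14,0.27,0,0,0,0.5],[0,-0.14,0.27,0,0,0,0.5],[0,-0.14,0.27,0,0,0,0.5],[0,-0.14,0.27,0,0,0,0.5],[0,-0.1,0.2,0,0,0,0.5],[0,-0.1,0.2,0,0,0,0.5],[0,-0.1,0.2,0,0,0,0.5],[0,-0.05,0.1,0,0,0,0.5],[0,0,0,0,0,0,0.5],[0,0,0,0,0,0,0.5]]]'
```

```text
time: 22.55
position: [0.5688, -0.2123, 0.1175]
tool_rot: [2.428, 1.145, 0.281]
ft_force: [-14.9, 10.3, 7.7]
grip_width: 0.122
```

```bash
python3 -m jog '[[[0,-0.05,0.1,0,0,0,0.5],[0,-0.05,0.1,0,0,0,0.5],[0,0,0,0,0,0,0.5],[0,0,0,0,0,0,0.5]]]'
```

```text
time: 22.95
position: [0.569, -0.2124, 0.1171]
tool_rot: [2.427, 1.144, 0.281]
ft_force: [-24.0, 14.7, 20.8]
grip_width: 0.121
```

```bash
python3 -m jog '[[[0,0.1,-0.18,0,0,0,0.5],[0,0.1,-0.18,0,0,0,0.5],[0,0.05,-0.1,0,0,0,0.5],[0,0,0,0,0,0,0.5],[0,0,0,0,0,0,0.5]]]'
```

```text
time: 23.45
position: [0.5688, -0.2123, 0.1192]
tool_rot: [2.43, 1.145, 0.282]
ft_force: [-7.8, 7.3, -1.7]
grip_width: 0.124
```

Another 2 mm of pull to see whether the catch bites.

```bash
python3 -m jog '[[[0,0.05,-0.09,0,0,0,0.5],[0,0.05,-0.09,0,0,0,0.5],[0,0,0,0,0,0,0.5],[0,0,0,0,0,0,0.5]]]'
```

```text
time: 23.85
position: [0.5687, -0.2123, 0.1196]
tool_rot: [2.431, 1.146, 0.282]
ft_force: [3.6, 4.0, -23.7]
grip_width: 0.124
```

Blue holds at 24 N with ~2.5 mm play: caught. Relax, release, back off and look.

```bash
python3 -m jog '[[[0,-0.08,0.15,0,0,0,0.5],[0,0,0,0,0,0,0.5],[0,0,0,0,0,0,5],[0,0,0,0,0,0,5],[0,0,0,0,0,0,5],[0,0,0,0,0,0,5],[0,0,0,0,0,0,5],[0,0,-2,0,0,0,5],[0,0,-4,0,0,0,5],[0,0,-4,0,0,0,5],[0,0,-4,0,0,0,5],[0,0,0,0,0,0,5]]]'
python3 -m jog '[[[-3,-2,-2,0,0,0,5],[-4,-2,-2,0,0,0,5],[-4,-1,-1,0,0,0,5],[-4,0,0,0,0,0,5],[-4,0,0,0,0,0,5],[0,0,0,0,0,0,5],[0,0,0,0,0,0,5]]]'
python3 - <<'E'
from h import *
I=imaging.get_image("side");a=cv2.imread("pics/side0.png")[:,:,::-1]
cv2.imwrite("pics/e.png",np.hstack([cv2.resize(x[170:440,140:470],None,fx=1.2,fy=1.2) for x in (a,I["frame"])])[:,:,::-1])
print(ctrl.get_state()["ft_force"])
E
```

```text
time: 25.05
position: [0.5228, -0.171, 0.2532]
tool_rot: [2.416, 1.139, 0.298]
ft_force: [0.8, -0.6, 0.2]
grip_width: 0.575
time: 25.75
position: [0.421, -0.2727, 0.2382]
tool_rot: [2.458, 1.149, 0.245]
ft_force: [0.4, -0.4, 0.8]
grip_width: 0.576
[-0.80865666  0.09904559  0.65412824]
```

View pics/e.png

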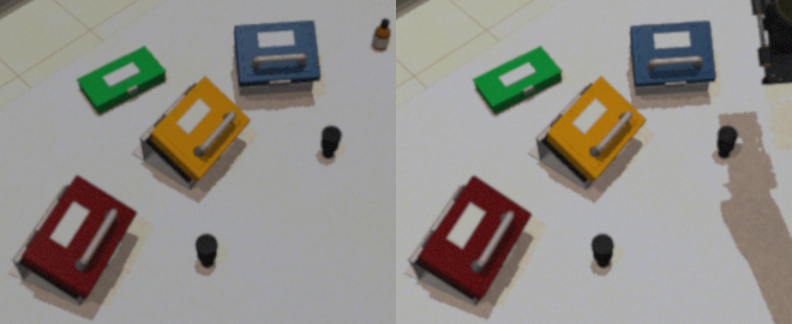

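All lids are down (red and blue visibly lower than at the start) and the eyepieces and slide box have not moved. The bottle is hidden behind the gripper, which is about 0.2 m above it and feels no force. Handing in.

```bash
python3 -c "
from bench import close_job
print(close_job())"
```

```text
the job is handed in; nothing more can be done
None
```

I tugged all three lids in order, red, yellow, blue, and handed the job in at about 26 s with all three holding on their catches.

| Lid | First tug | What I did | Last check |
|---|---|---|---|
| Red | Came up about 11 mm, not caught | Pushed down until it snapped | Held a 42 N upward pull with about 3 mm of play |
| Yellow | Stopped after 2 mm, held 30 N | Already caught, left alone | The first tug was the check |
| Blue | Came up about 12 mm, not caught | Pushed down until it snapped | Held 24 N with about 2.5 mm of play |

The last picture shows all three lids down and the eyepieces and slide box where they were. The gripper hid the oil bottle in that picture, so I did not check its position directly. The arm ended clear of everything, with under 1.1 N on the wrist. The red re-check pull was firmer than needed. Blue first rose about 2 mm with almost no force before its catch took hold. No check failed.

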